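# Dial the counting grid into the window and lock the filter wheel

### The arm

A 6-joint arm with a two-finger parallel gripper is mounted at the origin on the work surface. World frame = base frame: x ahead of the robot, y to its left, z up, the work surface at z = 0. Lengths are in m, angles in rad, forces in N, time in s.
With the tool pointing down it reaches from about 0.35 to 0.775 m from the base axis. Payload 5.5 kg.
Tool frame: the origin (TCP) lies at the very end of the fingers, on their centre line; the grasp point (between the pads) lies 19 mm behind it; z points along the fingers, y is the direction in which the jaws open and shut (so a half turn about z gives the same grasp; the last joint's range is limited). The gripper opens to 85 mm and grips with 20 to 120 N. Pads are 22 mm wide; open, the fingers measure 114 mm over their backs; the gripper's body (76 mm by 85 mm) begins 54 mm behind the grasp point. The pads swing forward as they close: fully open they stand 13 mm farther back than shut.
Start: joints at [-1.442, 0.313, 0.046, 1.304, 0, 1.431], TCP at [0.153, -0.554, 0.231] pointing down, gripper open.
Joint ranges: [-2.76, 2.76], [-0.86, 1.69], [-1.03, 1.26], [-2.2, 2.34], [-1.47, 1.5], [-3.14, 3.14]. Speed limits (rad/s): [2.57, 2.57, 3.14, 3.14, 3.14, 3.14].

### API

Orientations are given as a 3x3 rotation matrix whose columns are the frame's x, y, z axes.
In Python, from station import * gives the robot as it stands. Calls block until the motion is done:
- move_pose(position, orientation): joint-space move of the TCP to a pose.
- move_linear(position, vel=0.15, ori=None): straight line of the TCP; ori=None keeps the orientation; vel is the mean speed in m/s.
- movej(angles): joint-space move.
- grip(opening, strength=None): opening from 0.0 (shut) to 1.0 (fully open); strength is the grip in N (None keeps the last); returns when the fingers have stopped.
- hold(seconds).
- inverse_kinematics(position, orientation): joint angles nearest the present ones, or None.
- capture(name): name is "scene" or "top" or "wrist"; returns a dict with "frame" (480x640x3 uint8, blue, green, red), "z_map" (480x640 float32, m along the optical axis (not along the pixel's ray), 0 where there is no reading), "fx", "fy", "cx", "cy" (pixels), "xyz" and "attitude" of the camera in the world; the wrist camera has in their place "tool_from_camera" (4x4, takes a point from camera to tool coordinates, whose origin is the TCP and whose axes are the flange's). Camera axes: x right, y up, looking along -z (the intrinsics and any distortion apply to the point x, -y, -z); pixel columns grow to the right and rows downward; lengths in m; the calibration is good to about 2 mm. A picture is of the moment at which its call begins: read the wrist's pose just before it.
A pose or a line that the arm cannot do raises IKError and nothing moves.
- job_done(): hands the job in, once; it reports no verdict.
Trained networks look in a picture, given as the dict that the camera call returned (one of the last four; its "shot" number tells which), for a name from the list of things; names that differ only in an ending like _2 or _b are one class to them, and where a whole thing is asked for, a point or a joint stands for the part that bears it (a point fixed in the world has none). Each returns a list of dicts, best first, with "score" (0 to 1); they miss things now and then, are a little off and sometimes report something else, mostly with a low value. They report only what shows in the picture. A call takes as long as a camera call.
- spot_in(label, picture): "point" ([row, column] in pixels, amid what is visible of it).
- silhouettes(label, picture): "pixels" (480x640 bool, what is visible of it) and "point" ([row, column] in pixels, amid what is visible of it).
- pinpoint(label, picture): "point" ([row, column] in pixels: a listed point, or the origin of a listed thing).
Readings, each from a call of its own:
- read_clock(): time.
- read_joint_positions(): joint angles.
- read_joint_vel(): joint speeds.
- read_joint_efforts(): joint torques, N m.
- read_tool_pos(): TCP position.
- read_tcp_rot(): TCP orientation.
- read_ft_force(): force on the tool from outside, world axes, zero at the start.
- read_wrist_torque(): the same for the moment, N m.
- read_grip_width(): opening from 0.0 (shut) to 1.0 (fully open).
Only numpy, scipy, OpenCV 4.12 (cv2) and the standard library are available. Lean on these libraries where they do the work, as an engineer would, in place of code of your own. Each camera call takes 0.05 s, during which the arm holds its last target. There are 200 camera calls.

### The job

On the colony counter, turn the bare metal filter wheel by pressing a fingertip lightly on its face and dragging it round, until the square counting grid sits in the middle of the fixed window. Then slide the locking bolt all the way in, so that it drops home in the wheel's notch, and let go. Be gentle: pressing the wheel with more than about 15 N cracks the filters, and the bolt must not be rammed against the rim (20 N at most). Do not disturb the other things on the bench.

Things in the scene. Friction and masses are not known exactly. Their poses are not given: they have to be found in the camera images.
- counter: White colony-counter base, fixed to the bench, 270 x 250 mm, deck 30 mm high. Origin on the bench under the wheel's vertical axis; x axis points from the wheel's axis to the window, z up. On it lies the flat bare metal filter wheel: 78 mm outer radius, 12 mm thick, no knob. A small jar and a tally counter stand on the deck's rear corners (x 95, y +-95 mm).
- wheel_axis (a point): Point of the base on the wheel's axis, 55 mm above the bench. The wheel's upper face lies flat within 7 mm above or below this height, differing from unit to unit; it is not measured: feel for it. Pressed, the wheel sinks on a spring: 1 to 2.5 N starts it, then 5 N per mm, hard stop at 5 mm. Over 15 N cracks the filters.
- open_left (a point): Point of the base 51 mm from the axis along the counter's +y, 55 mm above the bench: here the wheel's face is open from above for a fingertip, as it is on the -y side and in front, all but the rear under the window frame. The wheel's bearing is stiff (0.13 N m): at this radius a press under about 4 N slips; 6 to 12 N drags it.
- window (a point): Centre of the 44 x 44 mm opening of the dark fixed window frame, on the frame's upper face, 48 mm from the wheel's axis along the counter's x axis, 76 mm above the bench. The frame, 5 mm thick, is 64 mm wide across y and spans the rear of the wheel from x = 16 to 113 mm (counter's frame).
- wheel (a joint): Angle of the square 36 mm 3 x 3 grid filter round the axis, from the window, counter-clockwise from above, rad: 0 or 6.283 = centred in the window. Stops at -0.7 and 7.0; starts at 1.0 to 5.25; may turn either way. The other five filters are plain and round, 60 degrees apart, 48 mm from the axis. Each has a rim notch outward of it, 16 mm wide, 12 mm deep.
- bolt (a joint): Travel of the locking bolt along the counter's +x, m: 0 = out (starts at 0 to 0.004), 0.018 = home in a notch; stays where left, about 2 N of friction. It stands opposite the window. Its round 12 mm nose meets the rim at about 0.008 and passes only at a notch: within about 0.035 rad of true it centres the wheel itself; farther off it jams on the rim.
- bolt_tab (a point): Centre of the top of the bolt's upright black tab: 14 x 14 mm (sides along the counter's x and y), top 96 mm above the bench, 40 mm tall. It is 124 mm in front of the wheel's axis (counter's -x) when the bolt is out, 106 mm when home. Under it, guide cheeks 35 mm wide across y reach 60 mm above the bench, from 89 to 115 mm in front of the axis.
- jar: Small glass jar, 30 mm across, 45 mm tall, on the deck of the counter. Bystander; its origin is under its centre.
- tally: Metal tally counter, 45 x 30 mm, 28 mm tall, on the deck of the counter. Bystander; its origin is under its centre.
- bottle_big: Media bottle, 86 mm across, 180 mm tall. Bystander; its origin is under its centre.
- bottle_small: Media bottle, 68 mm across, 135 mm tall. Bystander; its origin is under its centre.
- dishes: Stack of culture dishes, 90 mm across, 98 mm tall. Bystander; its origin is under its centre.
- burner: Unlit burner, foot 80 mm across, 130 mm tall. Bystander; its origin is under its centre.
- canister: Yellow canister, 70 x 100 mm, 178 mm tall. Bystander; its origin is under its centre.

How it is judged:
On the way:
1. the square grid is in the middle of the window while the bolt is still out of the notch ((value of joint wheel between -0.06 and 0.06 rad or value of joint wheel between 6.2232 and 6.3432 rad) and value of joint bolt below 0.014 m), for 0.1 s.
At the end, for the whole second after the job is handed in: The square grid is centred in the window (within 0.06 rad, about 3 mm) and the bolt is home in the notch (travel over 16.2 of 18 mm), the wheel is at rest and the robot has let go ((value of joint wheel between -0.06 and 0.06 rad or value of joint wheel between 6.2232 and 6.3432 rad) and value of joint bolt above 0.0162 m and velocity of joint wheel between -0.05 and 0.05 rad/s); the robot touches nothing.
It fails at once if the wheel is pressed with more than 15 N (contact force between the fingers and wheel above 15 N).
It fails at once if the bolt is rammed against the wheel with more than 20 N (contact force between bolt and wheel above 20 N).
It fails at once if a bystander is pushed more than 20 mm (distance of any of bottle_big, bottle_small, dishes, burner, canister, jar, tally from where it was at the start of the episode above 0.02 m).
It fails at once if a bystander is tipped (angle between any of bottle_big, bottle_small, dishes, burner, canister, jar, tally's own z axis and vertical above 0.5 rad).
It also fails if it takes over 67 s, if anything falls off the work surface, if the arm or the gripper's body presses on something with over 40 N, if the wrist force passes 120 N, or if a joint passes its speed limit or range.

## Working session

There is one attempt and no reset: what is moved stays moved. The work goes in short steps, each a Python script; the robot and the scene stay as the last script left them, time stands still between calls to the robot, and variables do not carry over. Pictures are saved under pics/ and viewed, about 8 in all and at most 12, crops included, and the job is handed in when it is done.

```bash
mkdir -p pics; cat > h.py <<'E'
from station import *
import numpy as np, cv2
def w(pic,r,c,z=None,h=None):
    """pixel -> world, by depth z or by plane height h"""
    R=np.array(pic["attitude"]);t=np.array(pic["xyz"])
    if R.shape!=(3,3): print("att",R)
    d=R@np.array([(c-pic["cx"])/pic["fx"],-(r-pic["cy"])/pic["fy"],-1.0])
    if h is not None: return t+d*(h-t[2])/d[2]
    return t+d*z
E
python3 - <<'E'
from h import *
for n in("scene","top"):
    p=capture(n);cv2.imwrite(f"pics/{n}0.png",p["frame"])
    print(n,{k:v for k,v in p.items() if k not in("frame","z_map")})
    for l,h in(("wheel_axis",.055),("open_left",.055),("window",.076),("bolt_tab",.096),("counter",0),("jar",.03),("tally",.03)):
        for d in pinpoint(l,p)[:2]: print(l,np.round(d["score"],2),np.round(d["point"]),np.round(w(p,*d["point"],h=h),4))
    for l in("bottle_big","bottle_small","dishes","burner","canister"):
        for d in pinpoint(l,p)[:1]: print(l,np.round(d["score"],2),np.round(w(p,*d["point"],h=0),3))
print(read_clock(),read_ft_force(),read_tcp_rot())
E
```

```text
scene {'fx': 556.2416212409911, 'fy': 556.2416212409911, 'cx': 324.1751810759223, 'cy': 237.10166487319657, 'xyz': array([1.1003386 , 0.73492528, 0.75067559]), 'attitude': array([[-0.82632762, -0.33323334,  0.45402445],
       [ 0.56312736, -0.50087136,  0.65727882],
       [ 0.00838063,  0.79880124,  0.60153666]]), 'shot': 1}
wheel_axis 0.76 [243. 311.] [ 0.6093 -0.0225  0.055 ]
open_left 0.75 [260. 330.] [0.6085 0.0432 0.055 ]
window 0.65 [246. 298.] [ 0.6514 -0.0069  0.076 ]
bolt_tab 0.66 [208. 359.] [ 0.489  -0.0238  0.096 ]
counter 0.56 [267. 317.] [ 0.604  -0.0086  0.    ]
jar 0.91 [300. 304.] [0.6979 0.0884 0.03  ]
tally 0.85 [252. 248.] [ 0.7162 -0.0987  0.03  ]
bottle_big 0.65 [0.479 0.401 0.   ]
bottle_small 0.72 [0.68  0.385 0.   ]
dishes 0.6 [ 0.493 -0.384  0.   ]
burner 0.89 [ 0.634 -0.381  0.   ]
canister 0.77 [0.588 0.397 0.   ]
top {'fx': 512.5084645669963, 'fy': 512.5084645669963, 'cx': 326.94233233587113, 'cy': 237.05021120218473, 'xyz': array([0.52931219, 0.00866016, 1.09810085]), 'attitude': array([[-0.01853204,  0.99857863, -0.04997293],
       [-0.99982328, -0.01835092,  0.00408071],
       [ 0.00315786,  0.05003972,  0.99874224]]), 'shot': 2}
wheel_axis 0.67 [223. 334.] [ 0.6095 -0.0103  0.055 ]
open_left 0.6 [228. 308.] [0.5997 0.0423 0.055 ]
window 0.97 [198. 329.] [ 0.6587 -0.0015  0.076 ]
counter 0.77 [226. 331.] [ 0.6076 -0.0056  0.    ]
jar 0.61 [224. 333.] [ 0.6092 -0.008   0.03  ]
jar 0.47 [181. 283.] [0.7022 0.0951 0.03  ]
tally 0.77 [173. 375.] [ 0.7154 -0.0991  0.03  ]
tally 0.7 [238. 148.] [0.5883 0.3772 0.03  ]
bottle_big 0.86 [0.479 0.408 0.   ]
bottle_small 0.97 [0.685 0.387 0.   ]
dishes 0.92 [ 0.504 -0.371  0.   ]
burner 0.63 [0.593 0.394 0.   ]
canister 0.6 [0.593 0.393 0.   ]
1.3 [ 0.17240119 -0.00942419  0.33187707] [[ 9.64108775e-01  2.65507568e-01  2.96928406e-05]
 [ 2.65507570e-01 -9.64108773e-01 -6.74235685e-05]
 [ 1.07256603e-05  7.28873280e-05 -9.99999997e-01]]
```

```bash
python3 - <<'E'
import cv2
a=cv2.imread("pics/top0.png")[130:310,240:430];b=cv2.imread("pics/scene0.png")[150:370,200:440]
cv2.imwrite("pics/v1.png",cv2.resize(a,None,fx=3.2,fy=3.2,interpolation=cv2.INTER_CUBIC))
cv2.imwrite("pics/v2.png",cv2.resize(b,None,fx=2.7,fy=2.7,interpolation=cv2.INTER_CUBIC))
E
```

```text
(no output)
```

View pics/v1.png

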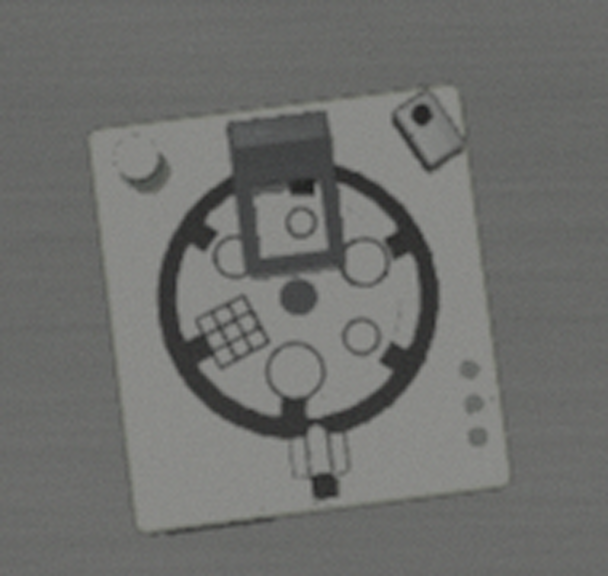

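View pics/v2.png

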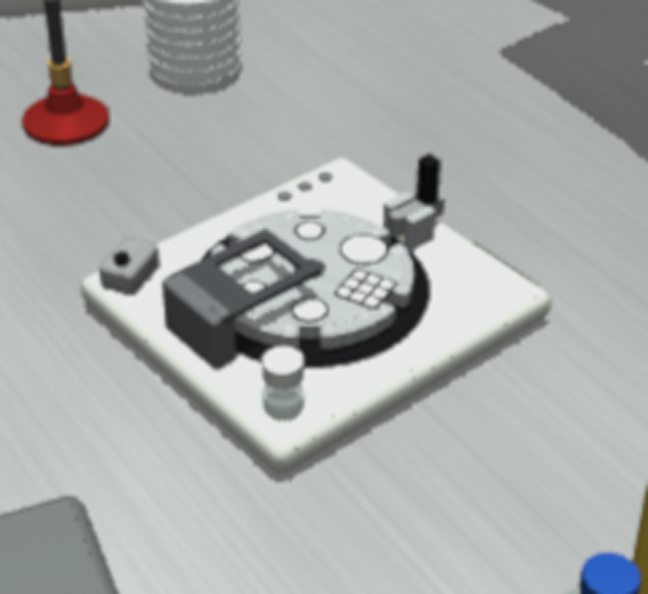

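```bash
cat >> h.py <<'E'
def rot(yaw):
    c,s=np.cos(yaw),np.sin(yaw)
    return np.array([[c,s,0],[s,-c,0],[0,0,-1.0]])
def wrist():
    """wrist picture with world pose added in the same form as the fixed cameras"""
    T=np.eye(4);T[:3,:3]=read_tcp_rot();T[:3,3]=read_tool_pos()
    p=capture("wrist");M=T@np.array(p["tool_from_camera"])
    p["xyz"]=M[:3,3];p["attitude"]=M[:3,:3];return p
E
python3 - <<'E'
from h import *
T=np.array(capture("wrist")["tool_from_camera"]);print(np.round(T,3))
A=np.array([.609,-.010])
yaw=np.pi+.12;R=rot(yaw)
o=R@T[:3,3]
# aim the camera's axis at the wheel
d=R@(-T[:3,2]);print(o,d)
z=.30; cam=np.array([0,0,z])+o; L=(cam[2]-.055)/-d[2]
xy=A-o[:2]-d[:2]*L
print(xy)
grip(0.0)
move_pose([xy[0],xy[1],z],R);hold(.3)
p=wrist();cv2.imwrite("pics/w0.png",p["frame"]);np.savez("w0.npz",**{k:p[k] for k in("frame","z_map","fx","fy","cx","cy","xyz","attitude")})
print({k:v for k,v in p.items() if k not in("frame","z_map","tool_from_camera")})
for l,h in(("wheel_axis",.055),("open_left",.055),("window",.076),("bolt_tab",.096)):
    for d in pinpoint(l,p)[:1]: print(l,np.round(d["score"],2),np.round(d["point"]),np.round(w(p,*d["point"],h=h),4))
print(read_clock(),read_ft_force(),read_joint_positions(),read_tool_pos())
E
```

```text
[[-0.001  0.96   0.281  0.072]
 [ 1.     0.001  0.002  0.001]
 [ 0.002  0.281 -0.96  -0.142]
 [ 0.     0.     0.     1.   ]]
[-0.07110533 -0.0075909   0.14178001] [ 0.27965134  0.0319126  -0.95957111]
[ 0.56738461 -0.01527231]
{'fx': 333.1951192132186, 'fy': 333.1951192132186, 'cx': 319.257570921521, 'cy': 236.96782415500863, 'shot': 4, 'xyz': array([ 0.49642729, -0.02521336,  0.44172616]), 'attitude': array([[-0.11772833, -0.95288827, -0.27954247],
       [ 0.99304462, -0.11252569, -0.03464616],
       [ 0.00155821, -0.28167698,  0.95950803]])}
wheel_axis 0.55 [221.  58.] [ 0.6261 -0.3221  0.055 ]
window 0.28 [132. 321.] [ 0.4888 -0.024   0.076 ]
bolt_tab 0.75 [137. 321.] [ 0.4939 -0.0232  0.096 ]
5.0917 [-0.50763072 -0.48354496  0.318817  ] [-1.68419503e-01  2.91081232e-01  1.82307520e-01  1.46205041e+00
 -2.83523704e-05 -2.88300743e-01] [ 0.56736492 -0.01532963  0.3000052 ]
```

View pics/w0.png

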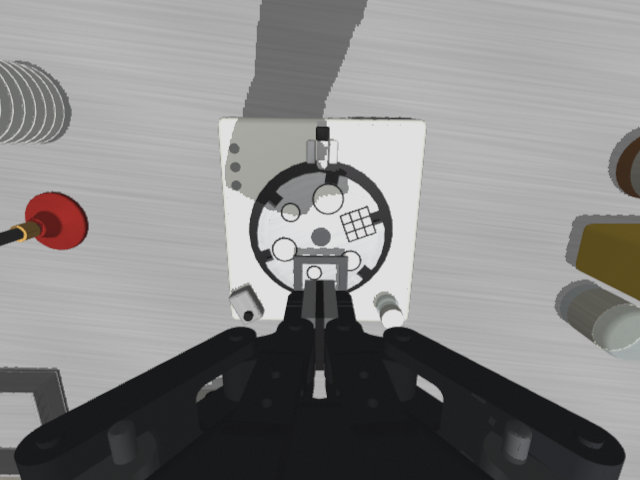

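```bash
cat >> h.py <<'E'
def blob(g,r,c,thr,dark=True,win=14):
    """centroid of the thresholded blob round (r,c)"""
    r0,c0=int(r)-win,int(c)-win;s=g[r0:r0+2*win+1,c0:c0+2*win+1]
    m=((s<thr) if dark else (s>thr)).astype(np.uint8)
    n,lab,st,ce=cv2.connectedComponentsWithStats(m)
    k=min(range(1,n),key=lambda i:np.hypot(*(ce[i]-win)) if st[i][4]>12 else 99)
    return ce[k][1]+r0,ce[k][0]+c0,st[k][4]
E
python3 - <<'E'
from h import *
W=dict(np.load("w0.npz"));g=cv2.cvtColor(W["frame"],6)
print("hub",g[230:246:2,308:336:2]);print("tab",g[124:142:2,312:334:2])
for n,(r,c,t) in {"hub":(237,321,150),"tab":(133,322,60)}.items():
    b=blob(g,r,c,t);h={"hub":.055,"tab":.096}[n];print(n,b,w(W,b[0],b[1],h=h))
z=W["z_map"]
for r,c in((237,321),(215,312),(250,315),(224,358),(205,328),(180,290),(140,240),(133,322)): print(r,c,np.round(w(W,r,c,z=float(np.median(z[r-2:r+3,c-2:c+3]))),4))
cv2.imwrite("pics/v3.png",cv2.resize(W["frame"][110:330,212:432],None,fx=2.7,fy=2.7,interpolation=cv2.INTER_CUBIC))
E
```

```text
hub [[224 224 221  99 105 105 106 104 103 105 208 224 224 224]
 [224 224 167 105 104 102 102 102 103 103 105 224 224 223]
 [222 221 105 102 102 102 103 103 103 103 103 154 221 220]
 [223 210 101 102 102 102 102 103 103 103 102 145 219 221]
 [224 213 101 101 102 103 102 102 102 102 103 157 222 223]
 [223 222 107 102 101 102 101 102 103 103 103 197 224 224]
 [219 220 205 102 102 102 103 102 103 103 142 224 224 224]
 [218 219 219 183 104 102 103 102 102 156 224 224 224 223]]
tab [[163 163 158 135 135 134 135 165 224 224 224]
 [165 165 138  83  98  98  98 120 181 224 224]
 [165 165  43  43  43  41  41  40  43 224 224]
 [165 165  26  44  44  44  43  42  45 224 224]
 [164 165  27  42  42  42  42  41  51 224 224]
 [165 165  25  40  40  42  41  40  51 224 224]
 [164 164  26  37  38  39  39  39  49 224 224]
 [164 165  25  35  36  37  37  38  58 199 200]
 [128 130 127  59  71  96  89  58  85 158 170]]
hub (np.float64(236.56317689530687), np.float64(320.5090252707581), np.int32(277)) [ 0.60841197 -0.00980655  0.055     ]
tab (np.float64(133.1656804733728), np.float64(322.0), np.int32(169)) [ 0.49039085 -0.02265029  0.096     ]
237 321 [ 0.6111 -0.0088  0.0476]
215 312 [ 0.5849 -0.023   0.0471]
250 315 [ 0.6287 -0.0143  0.0477]
224 358 [0.5892 0.0339 0.0481]
205 328 [ 0.5703 -0.0053  0.0478]
180 290 [ 0.5463 -0.0534  0.0462]
140 240 [ 0.5084 -0.1181  0.0286]
133 322 [ 0.4902 -0.0227  0.0954]
```

View pics/v3.png

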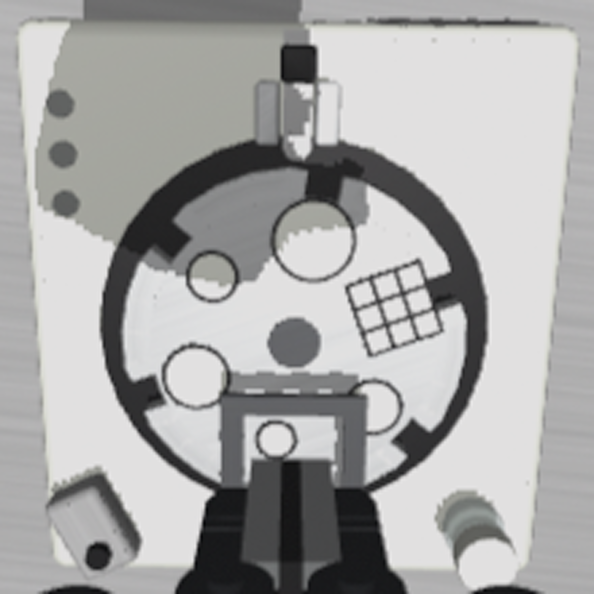

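```bash
cat >> h.py <<'E'
A=np.array([.6108,-.0094]);YAW=.108;RAD=.051
def fz(n=3): return np.mean([read_ft_force()[2] for _ in range(n)])
def at(th,z,r=RAD):
    a=th+YAW;return [A[0]+r*np.cos(a),A[1]+r*np.sin(a),z]
def press(z,F0,lo=7.5,zmin=.040):
    f=0
    while f<lo and z>zmin:
        q=read_tool_pos();z-=.0004 if f>.8 else .0007
        move_linear([q[0],q[1],z],vel=.02);f=fz()-F0
    print("pressed z %.4f F %.2f tcp %.4f t %.1f"%(z,f,read_tool_pos()[2],read_clock()));return z
def drag(th,dth,z,F0,target=8.5,step=np.radians(8),off=0):
    n=int(np.ceil(abs(dth)/step))
    for i in range(1,n+1):
        a=th+dth*i/n
        move_linear(at(a,z),vel=.03,ori=rot(a+YAW+off))
        f=read_ft_force();F=f[2]-F0
        print("%d %.2f | %.1f %.1f"%(i,F,f[0],f[1]),end="; ")
        if F>12.5: z+=.001
        else: z+=np.clip((F-target)/5e3*.7,-.0005,.0005)
    print("\nend z %.4f t %.1f"%(z,read_clock()));return z
E
python3 - <<'E'
from h import *
th=np.pi+1.0
move_pose(at(th,.12),rot(th+YAW));move_linear(at(th,.056),vel=.08);hold(.3)
fs=[read_ft_force() for _ in range(5)];print(np.round(fs,2),read_clock())
F0=np.mean(fs,0)[2];open("F0","w").write(str(F0))
z=press(.056,F0);open("z","w").write(str(z))
E
```

```text
[[-0.29  0.45 -0.61]
 [-0.29  0.45 -0.61]
 [-0.29  0.45 -0.61]
 [-0.29  0.45 -0.61]
 [-0.29  0.45 -0.61]] 7.325
pressed z 0.0461 F 8.16 tcp 0.0466 t 11.8
```

```bash
python3 - <<'E'
from h import *
F0=float(open("F0").read());z=float(open("z").read())
z=drag(np.pi+1.0,-1.935,z,F0)
q=read_tool_pos();move_linear([q[0],q[1],.075],vel=.06)
move_pose([A[0]-.15,A[1]-.016,.25],rot(np.pi+YAW));hold(.2)
p=wrist();cv2.imwrite("pics/w1.png",p["frame"]);np.savez("w1.npz",**{k:p[k] for k in("frame","z_map","fx","fy","cx","cy","xyz","attitude")})
print(read_clock(),w(p,240,320,h=.048))
E
```

```text
1 6.52 | 0.9 -0.9; 2 6.85 | 0.6 -2.2; 3 7.14 | 0.8 -1.7; 4 8.25 | -0.4 -2.0; 5 8.40 | -0.7 -2.1; 6 8.52 | -1.3 -1.6; 7 9.09 | -1.3 -2.1; 8 8.37 | -1.9 -1.0; 9 9.19 | -1.6 -0.5; 10 10.27 | -1.8 -1.0; 11 8.27 | -2.3 -1.8; 12 8.25 | -1.8 -1.2; 13 8.75 | -2.3 0.4; 14 8.08 | -1.2 -0.8; 
end z 0.0457 t 17.2
19.0917 [ 0.49257469 -0.02135808  0.048     ]
```

View pics/w1.png

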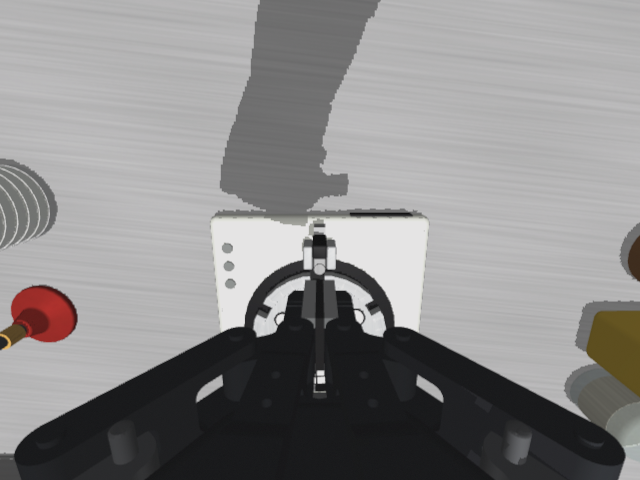

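```bash
python3 - <<'E'
from h import *
d=np.array([np.cos(YAW),np.sin(YAW)])
q=A+.045*d
move_pose([q[0],q[1],.25],rot(np.pi+YAW));hold(.2)
p=wrist();np.savez("w1.npz",**{k:p[k] for k in("frame","z_map","fx","fy","cx","cy","xyz","attitude")})
print(read_clock());
# rectified view: counter frame at face height, 3.5 px/mm, rear up
def rect(h,name):
    S=3.5;pts=[];dst=[]
    R=p["attitude"];t=p["xyz"]
    for x,y in((-.13,-.08),(-.13,.08),(.08,.08),(.08,-.08)):
        X=np.array([A[0]+x*d[0]-y*d[1],A[1]+x*d[1]+y*d[0],h]);c=R.T@(X-t)
        pts.append([p["cx"]-p["fx"]*c[0]/c[2],p["cy"]+p["fy"]*c[1]/c[2]]);dst.append([(.08-y)*1e3*S,(.08-x)*1e3*S])
    H=cv2.getPerspectiveTransform(np.float32(pts),np.float32(dst))
    im=cv2.warpPerspective(p["frame"],H,(560,735),flags=cv2.INTER_CUBIC)
    cv2.imwrite(name,cv2.resize(im,None,fx=.8,fy=.8));
rect(.048,"pics/r48.png");rect(.076,"pics/r76.png")
E
```

```text
20.1417
```

View pics/r48.png

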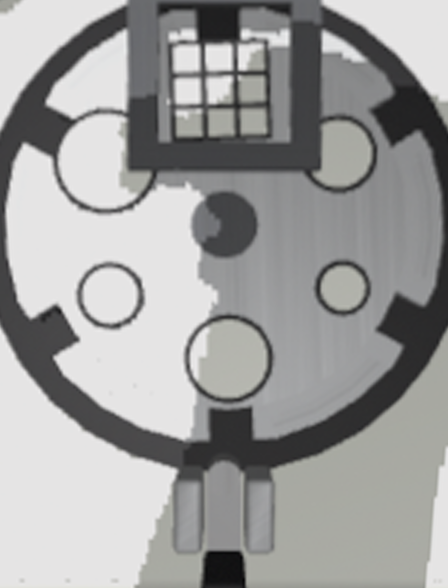

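```bash
cat >> h.py <<'E'
D=np.array([np.cos(YAW),np.sin(YAW)])
def look(name,h=.048,S=2.8):
    q=A+.045*D
    move_pose([q[0],q[1],.25],rot(np.pi+YAW));hold(.2)
    p=wrist();R=p["attitude"];t=p["xyz"];pts=[];dst=[]
    for x,y in((-.13,-.08),(-.13,.08),(.08,.08),(.08,-.08)):
        X=np.array([A[0]+x*D[0]-y*D[1],A[1]+x*D[1]+y*D[0],h]);c=R.T@(X-t)
        pts.append([p["cx"]-p["fx"]*c[0]/c[2],p["cy"]+p["fy"]*c[1]/c[2]]);dst.append([(.08-y)*1e3*S,(.08-x)*1e3*S])
    H=cv2.getPerspectiveTransform(np.float32(pts),np.float32(dst))
    cv2.imwrite(name,cv2.warpPerspective(p["frame"],H,(448,588),flags=cv2.INTER_CUBIC));print("t",read_clock())
E
python3 - <<'E'
from h import *
th=np.pi+.6
move_pose(at(th,.10),rot(th+YAW));move_linear(at(th,.051),vel=.06);hold(.2)
F0=read_ft_force()[2];print(F0)
z=press(.051,F0)
z=drag(th,-.045,z,F0,step=.012)
q=read_tool_pos();move_linear([q[0],q[1],.09],vel=.06)
look("pics/r2.png")
E
```

```text
0.27082100611768073
pressed z 0.0458 F 8.29 tcp 0.0464 t 24.5
1 6.49 | -1.8 -2.8; 2 7.45 | -1.5 -2.1; 3 7.36 | -0.6 -3.8; 4 8.45 | -0.1 -4.0; 
end z 0.0452 t 25.5
t 27.4583
```

View pics/r2.png

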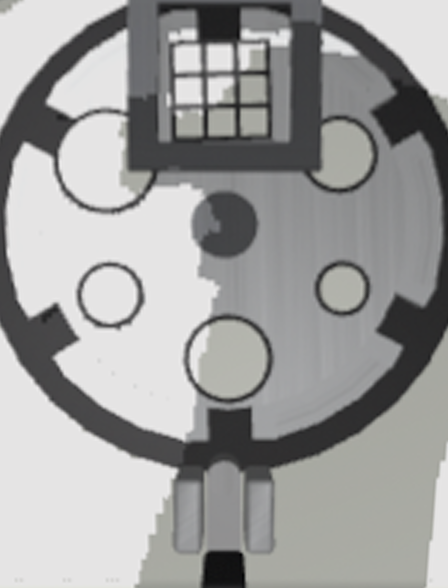

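```bash
python3 - <<'E'
from h import *
th=np.pi+.6
move_pose(at(th,.10),rot(th+YAW));move_linear(at(th,.050),vel=.06);hold(.2)
F0=read_ft_force()[2];print(F0)
z=press(.050,F0,lo=8)
z=drag(th,-.066,z,F0,step=.012,target=9)
q=read_tool_pos();move_linear([q[0],q[1],.09],vel=.06)
look("pics/r3.png")
E
```

```text
-0.20120756506064993
pressed z 0.0459 F 8.22 tcp 0.0465 t 31.4
1 7.55 | -1.7 -1.0; 2 7.97 | -1.5 -2.2; 3 7.71 | -1.5 -2.8; 4 8.70 | -0.6 -2.5; 5 7.86 | -0.4 -3.9; 6 8.31 | 0.1 -3.1; 
end z 0.0451 t 32.9
t 34.7917
```

View pics/r3.png

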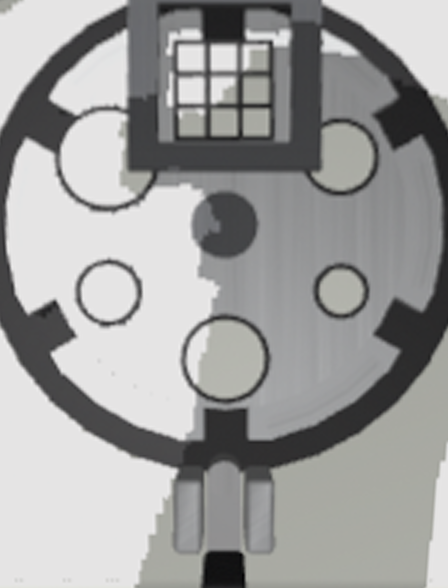

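```bash
python3 - <<'E'
from h import *
pos=lambda s,z:[A[0]+s*D[0],A[1]+s*D[1],z]
R=rot(np.pi+YAW)
move_pose(pos(-.165,.14),R);move_linear(pos(-.165,.074),vel=.08);hold(.2)
f0=np.array(read_ft_force());s=-.152;move_linear(pos(s,.074),vel=.05);n=0
f=0
while s<-.112:
    s+=.001;move_linear(pos(s,.074),vel=.02)
    f=-(np.array(read_ft_force())-f0)[:2]@D
    print("%.3f %.1f"%(s,f),end="; ")
    if f>9: break
q=np.array(read_tool_pos());print("\n",(q[:2]-A)@D,read_clock())
E
```

```text
-0.151 -0.8; -0.150 -0.7; -0.149 -0.9; -0.148 -1.6; -0.147 -1.0; -0.146 -1.7; -0.145 -1.1; -0.144 -0.8; -0.143 -0.9; -0.142 -0.6; -0.141 -0.7; -0.140 -0.3; -0.139 0.3; -0.138 0.8; -0.137 2.2; -0.136 0.8; -0.135 0.3; -0.134 0.9; -0.133 0.9; -0.132 1.0; -0.131 0.9; -0.130 0.9; -0.129 1.4; -0.128 0.4; -0.127 0.9; -0.126 1.1; -0.125 0.2; -0.124 1.2; -0.123 4.1; -0.122 8.7; -0.121 10.2; 
 -0.123931250847181 45.0667
```

```bash
python3 - <<'E'
from h import *
pos=lambda s,z:[A[0]+s*D[0],A[1]+s*D[1],z]
move_linear(pos(-.15,.074),vel=.06);move_linear(pos(-.15,.16),vel=.12)
look("pics/r4.png")
E
```

```text
t 47.6833
```

View pics/r4.png

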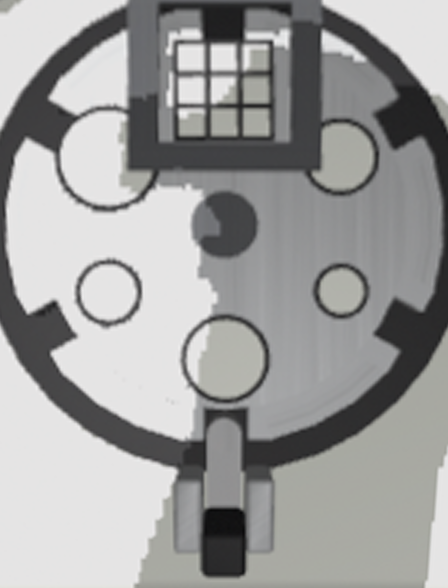

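```bash
python3 - <<'E'
from h import *
p=wrist();b=[d for d in pinpoint("bolt_tab",p)][:1]
for d in b:
    X=w(p,*d["point"],h=.096);print(d["score"],d["point"],(X[:2]-A)@D)
    g=cv2.cvtColor(p["frame"],6);r,c=map(int,d["point"])
    # tab top by depth: pixels whose height is near .096
    P=[w(p,i,j,z=float(p["z_map"][i,j])) for i in range(r-15,r+16) for j in range(c-15,c+16)]
    P=np.array([q for q in P if abs(q[2]-.096)<.004]);s=(P[:,:2]-A)@D;print(len(P),s.min(),s.max(),s.mean())
print(read_clock(),read_ft_force())
E
```

```text
0.79 [36.8, 320.5] -0.10487069742522705
342 -0.11312500679600561 -0.09907899386408578 -0.10589589481403566
47.7833 [-1.23927918  0.88844289 -0.4024165 ]
```

Tab at -105.9 mm from the axis (home is -106), so the bolt is home.

```bash
python3 -c "
from station import *
job_done()"
```

```text
the job is handed in; nothing more can be done
```

The square grid is centred in the window, the bolt is home in the wheel's notch, and the job is handed in. It took about 48 s of the 67 s allowed.

- **Wheel:** I felt for the face (about 48 mm high) and dragged the wheel about 1.9 rad clockwise. The highest reading during the drag was about 10.3 N. That left the grid about 0.03 rad short. A first small correction hardly moved it, because about 2 mm of play in the arm took up the stroke. A second one brought it to about 0.006 rad from centre in the wrist picture, while the bolt was still out.
- **Bolt:** I pushed the tab in 1 mm steps. It moved at about 1–2 N, then met its end stop, and I stopped pushing at 10.2 N. I then withdrew the arm clear of everything.
- **Last checks:**
  - The depth image puts the tab 105.9 mm in front of the axis (home is 106).
  - The network's estimate gave 104.9 mm, which agrees within its error.
  - The nose moved only about 14 mm between the two pictures. With roughly 3 mm of travel at the start, that makes about 17 mm, which is less certain but above the 16.2 mm needed.
  - The last picture shows the grid still centred and the nose in the notch. I did not re-measure the bystanders.

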